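# Snap the cover onto the table socket box

## Task

One of the two socket boxes on the craft table, the bigger one with two sockets, has its white cover frame only lying loose on its spring clips. Press all four corners of that cover home, so that every clip has clicked and the cover sits flat and fully down, then leave it.

Things in the scene. Friction and masses are not known exactly. Their poses are not given: they have to be found in the camera images.
- press1 (a point): Where to press the near (-x), right (-y) corner of the loose cover (sides named at yaw 0): centre of the flat solid top of this corner, about 32 x 30 mm; z axis up. The cover is a white frame 88 x 150 mm, 16 mm high, with a 44 x 90 mm window. It lies on the bigger grey box (124 x 154 mm, fixed), the one with two round sockets; the smaller box, one socket, is already closed.
- press2 (a point): Where to press the near, left (+y) corner of the loose cover (sides named at yaw 0): centre of the flat solid top of this corner, about 32 x 30 mm; z axis up. Loose, the corner tops are about 70 mm above the table top (z = 0). Pushed straight down a corner clicks past its spring clip at 10 to 15 N and stops firmly 10 mm lower: top at 60 mm. It then stays down.
- press3 (a point): Where to press the far (+x), right corner of the loose cover (sides named at yaw 0): centre of the flat solid top of this corner, about 32 x 30 mm; z axis up. The four points form a rectangle of 66 mm (box x) by 120 mm (box y); the box is turned up to 0.45 rad either way. The clips stand outside the long sides, lower than the pressed cover's top.
- press4 (a point): Where to press the far, left corner of the loose cover (sides named at yaw 0): centre of the flat solid top of this corner, about 32 x 30 mm; z axis up. The cover flexes, so each corner needs its own press; other corners may rise or sink a few mm meanwhile. Behaves as press2 says.

How it is judged:
At the end, for the whole second after the job is handed in: The tops of all four corners of the cover are 57 to 63 mm above the table top (fully home is 60 mm, unclipped about 70 mm), so every clip has snapped (height (world z) of press1 between 0.057 and 0.063 m and height (world z) of press2 between 0.057 and 0.063 m and height (world z) of press3 between 0.057 and 0.063 m and height (world z) of press4 between 0.057 and 0.063 m); the robot touches nothing.
It also fails if it takes over 40 s, if anything falls off the work surface, if the arm or the gripper's body presses on something with over 40 N, if the wrist force passes 120 N, or if a joint passes its speed limit or range.

## Robot

A 6-joint arm with a two-finger parallel gripper is mounted at the origin on the work surface. World frame = base frame: x ahead of the robot, y to its left, z up, the work surface at z = 0. Lengths are in m, angles in rad, forces in N, time in s.
With the tool pointing down it reaches from about 0.325 to 0.75 m from the base axis. Payload 7.6 kg.
Tool frame: the origin (TCP) lies midway between the tips of the shut fingers; the grasp point (between the pads) lies 19 mm behind it; z points along the fingers, y is the line along which they close (so a half turn about z gives the same grasp; the last joint's range is limited). The gripper opens to 85 mm and grips with 20 to 120 N. Pads are 22 mm wide; open, the fingers measure 114 mm over their backs; the gripper's body (76 mm by 85 mm) begins 54 mm behind the grasp point. The pads swing forward as they close: fully open they stand 13 mm farther back than shut.
Start: joints at [1.186, 0.052, 1.401, -0, 1.689, -0.07], TCP at [0.163, 0.499, 0.231] pointing down, gripper open.
Joint ranges: [-2.9, 2.9], [-0.91, 2.17], [0.12, 2.37], [-1.06, 4.2], [0.26, 2.73], [-2.93, 2.93]. Speed limits (rad/s): [2.57, 2.57, 3.01, 3.14, 3.14, 3.14].

## Interface

Orientations are given as a unit quaternion [x, y, z, w].
In Python, from rig import manip gives the robot as it stands.
- The arm moves only by the tool send_rows, never from a script. Its argument "moves" is a list of rows, each a list of 4 numbers: the shift along the tool's x, y, z in m, then the turn about the tool's z in rad. In form: [[dx, dy, dz, turn], ...]. A call has exactly 10 rows; each row is the pose to reach, as a shift and turn from the pose commanded when the call began, along the tool's axes at that moment; what a row does not reach only later rows make up. A row lasts 1/10 s, in which the tool goes at most 50 mm and 8.59 degrees, less where a joint would pass 70% of its speed; a pose out of reach is approached as far as the arm can. A call with a gripper value outside its range is refused whole. "claw" is the finger opening in m, from 0 to 0.0854, set as the call begins (left out, the last holds). The fingers move at their own pace and stop on an object; the grip force is fixed at half the most. Time passes only in rows, so rows that repeat a pose let the fingers close, or fill a call up. It gives the time, the measured TCP pose, the force, the opening and the grip force at its end, in the units of the state.
- manip.get_obs(): the state, without advancing time (a new reading comes with each control period).
- manip.capture(name): name is "side" or "top" or "wrist"; returns (picture, depth): 384x512x3 uint8, red, green, blue; 384x512 float32, m along the optical axis (not along the pixel's ray), 0 where there is no reading.
- manip.calibration(name): a dict with "intrinsics" (3x3 intrinsics, pixels), "extrinsics" (4x4, takes a point from camera to world coordinates). Camera axes: x right, y up, looking along -z (the intrinsics and any distortion apply to the point x, -y, -z); pixel columns grow to the right and rows downward; lengths in m; the calibration is good to about 2 mm. A picture is of the moment at which its call begins: read the wrist's pose just before it. calibration takes no time and is no camera call; for the wrist camera it gives the pose at the moment of the call.
- manip.finish_job(): hands the job in; it is judged then, once.
Trained networks look in the newest picture that a camera, given by its name, has taken for a name from the list of things; names that differ only in an ending like _2 or _b are one class to them, and where a whole thing is asked for, a point or a joint stands for the part that bears it (a point fixed in the world has none). Each returns a list of dicts, best first, with "p" (0 to 1); they miss things now and then, are a little off and sometimes report something else, mostly with a low value. They report only what shows in the picture. A call takes as long as a camera call.
- manip.look_for(target, camera): "centre" ([x, y, z] in m, in world coordinates, good to about 4 mm: the middle of the surface that is visible of it).
- manip.silhouettes(target, camera): "pixels" (384x512 bool, what is visible of it).
- manip.pinpoint(target, camera): "centre" ([x, y, z] in m, in world coordinates, good to about 4 mm: a listed point, or the origin of a listed thing).
The state is a dict: "t": time; "qpos": joint angles; "qvel": joint speeds; "joint_torque": joint torques, N m; "tcp_pos": TCP position; "tcp_rot": TCP orientation; "ft_force": force on the tool from outside, world axes, zero at the start; "torque": the same for the moment, N m; "finger_gap": finger opening in m; "finger_force": force on a finger pad.
Only numpy, scipy, OpenCV 4.12 (cv2) and the standard library are available. Lean on these libraries where they do the work, as an engineer would, in place of code of your own. Each camera call takes 0.05 s, during which the arm holds its last target. There are 200 camera calls.

## Working session

There is one attempt and no reset: what is moved stays moved. The work goes in short steps, Python scripts to look and compute and a tool call to move; the robot and the scene stay as the last step left them, time stands still between calls to the robot, and variables do not carry over. Pictures are saved under pics/ and viewed, at most 10 in all, crops included, and the job is handed in when it is done.

Besides the shell and the picture viewer there is one more tool, called as name(argument=value, ...), one argument or row to a line, values as JSON. send_rows: Moves the arm, as the interface text tells. Its arguments: {"type":"object","properties":{"moves":{"type":"array","items":{"type":"array","items":{"type":"number"}}},"claw":{"type":"number"}},"required":["moves"]}

```bash
mkdir -p pics
python3 - <<'E'
from rig import manip
import cv2,numpy as np
o=manip.get_obs();print(o['t'],o['tcp_pos'],o['tcp_rot'],o['finger_gap'])
im=[]
for c in("top","side"):
    p,d=manip.capture(c);im.append(p)
    for i in range(1,5):
        for r in manip.pinpoint(f"press{i}",c)[:3]:print(c,i,np.round(r['centre'],4),round(r['p'],2))
cv2.imwrite("pics/a.png",cv2.resize(np.hstack(im)[:,:,::-1],(800,300)))
print(manip.get_obs()['t'])
E
```

```text
0.0 [0.16242029 0.49892417 0.23045289] [ 1.56752020e-01  9.87637669e-01 -7.74499755e-04 -1.97485559e-04] 0.08532017372672157
top 1 [0.6029 0.258  0.0725] 0.73
top 1 [0.5496 0.1399 0.068 ] 0.72
top 1 [0.5386 0.2551 0.0761] 0.62
top 2 [0.6029 0.258  0.0725] 0.73
top 2 [0.5496 0.1399 0.068 ] 0.72
top 2 [0.5386 0.2551 0.0761] 0.62
top 3 [0.6029 0.258  0.0725] 0.73
top 3 [0.5496 0.1399 0.068 ] 0.72
top 3 [0.5386 0.2551 0.0761] 0.62
top 4 [0.6029 0.258  0.0725] 0.73
top 4 [0.5496 0.1399 0.068 ] 0.72
top 4 [0.5386 0.2551 0.0761] 0.62
side 1 [0.5483 0.1332 0.0715] 0.73
side 1 [0.6005 0.2574 0.0668] 0.63
side 1 [0.6185 0.145  0.0679] 0.59
side 2 [0.5483 0.1332 0.0715] 0.73
side 2 [0.6005 0.2574 0.0668] 0.63
side 2 [0.6185 0.145  0.0679] 0.59
side 3 [0.5483 0.1332 0.0715] 0.73
side 3 [0.6005 0.2574 0.0668] 0.63
side 3 [0.6185 0.145  0.0679] 0.59
side 4 [0.5483 0.1332 0.0715] 0.73
side 4 [0.6005 0.2574 0.0668] 0.63
side 4 [0.6185 0.145  0.0679] 0.59
0.5
```

View pics/a.png

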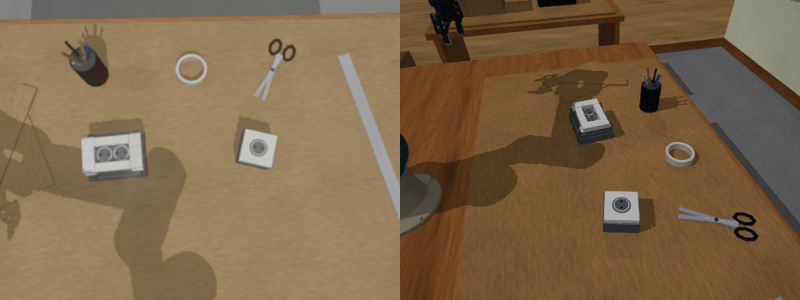

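```bash
cat > h.py <<'E'
from rig import manip
import cv2,numpy as np
def cloud(c):
    p,d=manip.capture(c);k=manip.calibration(c);K=np.array(k['intrinsics']);T=np.array(k['extrinsics'])
    v,u=np.mgrid[:384,:512];X=np.stack([(u-K[0,2])/K[0,0]*d,-(v-K[1,2])/K[1,1]*d,-d],-1)
    return p,d,X@T[:3,:3].T+T[:3,3]
def fit(c):
    p,d,W=cloud(c)
    m=(d>0)&(W[...,2]>.061)&(W[...,2]<.085)&(p.min(2)>110)&(abs(W[...,0]-.575)<.13)&(abs(W[...,1]-.2)<.13)
    n,l,s,_=cv2.connectedComponentsWithStats(m.astype(np.uint8));m=l==1+s[1:,4].argmax()
    (cx,cy),wh,a=cv2.minAreaRect(W[m][:,:2].astype(np.float32)*1000)
    print(c,m.sum(),(cx,cy),wh,a,np.median(W[m][:,2]))
    cw=(a+45)%90-45;th=np.radians(cw);R=np.array([[np.cos(th),-np.sin(th)],[np.sin(th),np.cos(th)]])
    P=[np.array([cx,cy])/1000+R@[sx*.033,sy*.06] for sx in(-1,1) for sy in(-1,1)]
    for q in P:
        e=np.hypot(*(W[...,:2]-q).transpose(2,0,1))<.008
        print(np.round(q,4),'z',np.round(np.median(W[e&m][:,2]),4) if (e&m).any() else None)
    print('yaw',th);return p,m,P,th
def tool(P):
    from scipy.spatial.transform import Rotation as Ro
    o=manip.get_obs();R=Ro.from_quat(o['tcp_rot']).as_matrix();print(o['t'],o['tcp_pos'],'y ang',np.arctan2(R[1,1],R[0,1]))
    for q in P:print(np.round(R.T@(np.array(q)-o['tcp_pos']),4))
E
python3 - <<'E'
from h import *
for c in("top","side"):p,m,P,th=fit(c)
for r in manip.pinpoint("press1","top"):print(np.round(r['centre'],4),r['p'])
tool([[.577,.198,.23]])
E
```

```text
top 2544 (577.4889526367188, 195.67727661132812) (88.82616424560547, 151.11427307128906) 4.347949028015137 0.07023120873478583
[0.5491 0.1333] z 0.0703
[0.54  0.253] z 0.0707
[0.6149 0.1384] z 0.0708
[0.6058 0.258 ] z 0.07
yaw 0.0758860262477513
side 840 (574.7046508789062, 198.29476928710938) (88.01559448242188, 153.0669708251953) 4.113606929779053 0.07012278489295959
[0.5461 0.1361] z 0.0705
[0.5375 0.2558] z 0.0705
[0.6119 0.1408] z 0.0702
[0.6033 0.2605] z 0.0704
yaw 0.07179598505749965
[0.5384 0.2523 0.0735] 0.88
[0.6137 0.1385 0.07  ] 0.85
[0.5454 0.1369 0.0676] 0.82
[0.6027 0.2574 0.071 ] 0.71
0.65 [0.16254625 0.49922447 0.23133368] y ang 1.255995246996171
[-0.4874 -0.1581  0.0013]
```

send_rows(
  moves=[
    [-0.04, -0.014, 0.0, -0.04],
    [-0.08, -0.027, 0.0, -0.08],
    [-0.12, -0.041, 0.01, -0.12],
    [-0.16, -0.054, 0.02, -0.16],
    [-0.2, -0.068, 0.03, -0.2],
    [-0.24, -0.081, 0.04, -0.24],
    [-0.28, -0.095, 0.05, -0.28],
    [-0.32, -0.108, 0.06, -0.32],
    [-0.36, -0.122, 0.07, -0.36],
    [-0.4, -0.136, 0.08, -0.39],
  ],
  claw=0,
)

```text
t: 1.65
tcp_pos: [0.5021, 0.2448, 0.151]
tcp_rot: [-0.038, 0.999, 0.0, 0.0]
ft_force: [0.4, 0.4, -0.3]
finger_gap: 0.0001
finger_force: 0.0
```

Run:
```python
from h import *
tool([[.5475,.1345,.07],[.539,.2545,.07],[.6135,.1395,.07],[.6045,.259,.07]]);o=manip.get_obs();print(o['ft_force'],o['finger_gap'])
```

```text
1.65 [0.50205752 0.24478633 0.15102733] y ang 1.6474481402951309
[-0.0368 -0.1135  0.081 ]
[-0.0375  0.0068  0.081 ]
[-0.103  -0.1135  0.081 ]
[-0.1032  0.0063  0.0811]
[ 0.4125618   0.37495375 -0.31951488] 0.0001232652845007284
```

send_rows(
  moves=[
    [-0.015, 0.003, 0.02, 0],
    [-0.03, 0.006, 0.04, 0],
    [-0.038, 0.0065, 0.06, 0],
    [-0.038, 0.0065, 0.072, 0],
    [-0.038, 0.0065, 0.078, 0],
    [-0.038, 0.0065, 0.081, 0],
    [-0.038, 0.0065, 0.084, 0],
    [-0.038, 0.0065, 0.087, 0],
    [-0.038, 0.0065, 0.09, 0],
    [-0.038, 0.0065, 0.091, 0],
  ],
)

```text
t: 2.65
tcp_pos: [0.5389, 0.2557, 0.0616]
tcp_rot: [-0.038, 0.999, 0.0, 0.001]
ft_force: [0.6, -0.0, 6.7]
finger_gap: -0.0001
finger_force: 3.3
```

send_rows(
  moves=[
    [0, 0, 0.0005, 0],
    [0, 0, 0.001, 0],
    [0, 0, 0.0015, 0],
    [0, 0, 0.002, 0],
    [0, 0, 0.002, 0],
    [0, 0, 0.002, 0],
    [0, 0, 0.002, 0],
    [0, 0, 0.002, 0],
    [0, 0, 0.002, 0],
    [0, 0, 0.002, 0],
  ],
)

```text
t: 3.65
tcp_pos: [0.5393, 0.2556, 0.061]
tcp_rot: [-0.038, 0.999, 0.0, 0.002]
ft_force: [-2.6, -2.1, 11.0]
finger_gap: -0.0003
finger_force: 5.7
```

send_rows(
  moves=[
    [0, 0, 0.001, 0],
    [0, 0, 0.002, 0],
    [0, 0, 0.003, 0],
    [0, 0, 0.004, 0],
    [0, 0, 0.004, 0],
    [0, 0, 0.004, 0],
    [0, 0, 0.004, 0],
    [0, 0, 0.004, 0],
    [0, 0, 0.004, 0],
    [0, 0, 0.004, 0],
  ],
)

```text
t: 4.65
tcp_pos: [0.5398, 0.2556, 0.0603]
tcp_rot: [-0.038, 0.999, 0.0, 0.003]
ft_force: [-9.5, -6.4, 28.6]
finger_gap: 0.0001
finger_force: 14.5
```

send_rows(
  moves=[
    [0, 0, -0.03, 0],
    [-0.015, 0, -0.04, 0],
    [-0.045, 0, -0.04, 0],
    [-0.066, 0, -0.036, 0],
    [-0.066, 0, -0.026, 0],
    [-0.066, 0, -0.018, 0],
    [-0.066, 0, -0.013, 0],
    [-0.066, 0, -0.009, 0],
    [-0.066, 0, -0.005, 0],
    [-0.066, 0, -0.002, 0],
  ],
)

```text
t: 5.65
tcp_pos: [0.6037, 0.2602, 0.0604]
tcp_rot: [-0.038, 0.999, -0.0, 0.0]
ft_force: [-16.7, -8.0, 33.2]
finger_gap: -0.0001
finger_force: 16.5
```

send_rows(
  moves=[
    [0, 0, 0.001, 0],
    [0, 0, 0.002, 0],
    [0, 0, 0.002, 0],
    [0, 0, 0.002, 0],
    [0, 0, 0.002, 0],
    [0, 0, 0.002, 0],
    [0, 0, 0.002, 0],
    [0, 0, 0.002, 0],
    [0, 0, 0.002, 0],
    [0, 0, 0.002, 0],
  ],
)

```text
t: 6.65
tcp_pos: [0.6038, 0.2603, 0.0604]
tcp_rot: [-0.038, 0.999, -0.0, 0.001]
ft_force: [-17.3, -7.7, 30.2]
finger_gap: -0.0
finger_force: 15.1
```

Both left corners are at their stops. Next is the far right corner (press3), 120 mm along -y.

send_rows(
  moves=[
    [0, 0, -0.03, 0],
    [0, -0.01, -0.04, 0],
    [0, -0.05, -0.04, 0],
    [0, -0.09, -0.04, 0],
    [0, -0.12, -0.036, 0],
    [0, -0.12, -0.026, 0],
    [0, -0.12, -0.018, 0],
    [0, -0.12, -0.013, 0],
    [0, -0.12, -0.009, 0],
    [0, -0.12, -0.005, 0],
  ],
)

```text
t: 7.65
tcp_pos: [0.6131, 0.1416, 0.0602]
tcp_rot: [-0.038, 0.999, -0.0, 0.0]
ft_force: [-6.7, -2.5, 24.4]
finger_gap: -0.0
finger_force: 11.9
```

send_rows(
  moves=[
    [0, 0, 0.002, 0],
    [0, 0, 0.004, 0],
    [0, 0, 0.005, 0],
    [0, 0, 0.005, 0],
    [0, 0, 0.005, 0],
    [0, 0, 0.005, 0],
    [0, 0, 0.005, 0],
    [0, 0, 0.005, 0],
    [0, 0, 0.005, 0],
    [0, 0, 0.005, 0],
  ],
)

```text
t: 8.65
tcp_pos: [0.6141, 0.1417, 0.0601]
tcp_rot: [-0.038, 0.999, 0.0, 0.002]
ft_force: [-13.7, -3.8, 29.7]
finger_gap: 0.0001
finger_force: 14.9
```

send_rows(
  moves=[
    [0, 0, -0.03, 0],
    [0.015, 0, -0.04, 0],
    [0.045, 0, -0.04, 0],
    [0.066, 0, -0.036, 0],
    [0.066, 0, -0.026, 0],
    [0.066, 0, -0.018, 0],
    [0.066, 0, -0.013, 0],
    [0.066, 0, -0.009, 0],
    [0.066, 0, -0.005, 0],
    [0.066, 0, -0.002, 0],
  ],
)

```text
t: 9.65
tcp_pos: [0.5478, 0.1359, 0.0598]
tcp_rot: [-0.038, 0.999, 0.0, 0.0]
ft_force: [-20.5, -3.6, 40.3]
finger_gap: -0.0001
finger_force: 20.1
```

send_rows(
  moves=[
    [0, 0, 0.001, 0],
    [0, 0, 0.002, 0],
    [0, 0, 0.002, 0],
    [0, 0, 0.002, 0],
    [0, 0, 0.002, 0],
    [0, 0, 0.002, 0],
    [0, 0, 0.002, 0],
    [0, 0, 0.002, 0],
    [0, 0, 0.002, 0],
    [0, 0, 0.002, 0],
  ],
)

```text
t: 10.65
tcp_pos: [0.5478, 0.1359, 0.0599]
tcp_rot: [-0.038, 0.999, 0.0, 0.001]
ft_force: [-21.1, -4.1, 36.7]
finger_gap: -0.0002
finger_force: 18.1
```

send_rows(
  moves=[
    [0, 0, -0.03, 0],
    [0.03, 0, -0.06, 0],
    [0.07, 0, -0.1, 0],
    [0.11, 0, -0.14, 0],
    [0.14, 0, -0.17, 0],
    [0.16, 0, -0.19, 0],
    [0.16, 0, -0.19, 0],
    [0.16, 0, -0.19, 0],
    [0.16, 0, -0.19, 0],
    [0.16, 0, -0.19, 0],
  ],
)

```text
t: 11.65
tcp_pos: [0.3878, 0.1236, 0.2428]
tcp_rot: [-0.037, 0.999, -0.0, -0.001]
ft_force: [-0.0, -0.6, -0.1]
finger_gap: -0.0002
finger_force: 0.0
```

```bash
sed -i 's/>.061)/>.052)/' h.py
python3 - <<'E'
from h import *
for c in("top","side"):
    p,m,P,th=fit(c)
    cv2.imwrite(f"pics/b_{c}.png",cv2.resize(p[...,::-1][140:250,80:220] if c=="top" else p[...,::-1][100:210,200:300],None,fx=4,fy=4))
print(manip.get_obs()['t'])
E
```

```text
top 3017 (578.6786499023438, 195.38922119140625) (89.8758544921875, 150.96681213378906) 4.253239631652832 0.06015168714067576
[0.5502 0.1331] z 0.0604
[0.5413 0.2528] z 0.0607
[0.616 0.138] z 0.0603
[0.6071 0.2577] z 0.0603
yaw 0.07423303544865276
side 809 (576.6468505859375, 198.02430725097656) (91.30355834960938, 153.66651916503906) 3.8445687294006348 0.06007052573417038
[0.5477 0.1359] z 0.0603
[0.5397 0.2557] z 0.0602
[0.6136 0.1404] z 0.0603
[0.6055 0.2601] z 0.0602
yaw 0.067100382647256
11.75
```

All four corners measure about 60 mm from both cameras, and the arm is clear.

```bash
python3 -c "
from rig import manip
print(manip.finish_job())"
```

```text
the job is handed in; nothing more can be done
None
```

All four corners of the cover are pressed home: both cameras put their tops at about 60 mm (60.2 to 60.7 mm), the arm had pulled clear, and I handed the job in at about 12 s; no verdict was returned.

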